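# Close the spice mill: cover on its pins, spindle through the cover

### The job

Put the spice mill back together: seat the loose green cover on the red mill body so that it lies flush on the body with both steel pins up through its two small corner holes, and let go of it. Then take the spindle by its yellow handle out of the wooden stand and lower its rod through the remaining hole in the cover until its collar rests on the plate. Lower both parts gently, do not let them drop, and leave the other things on the worktop where they are.

Things in the scene. Friction and masses are not known exactly. Their poses are not given: they have to be found in the camera images.
- mill: Spice mill body, fixed to the worktop: red block 100 (x) x 110 (y) x 70 mm tall on a thin black foot. Origin: centre of its underside. On its top stand two steel pins, 8 mm thick, 14 mm tall with tapered tips, at x = -32, y = +42 and -42 mm; at x = +32, y = 0 is a well 20 mm wide and 66 mm deep for the spindle rod.
- mill_top (a point): Centre of the mill body's top face, 70 mm above mill, same axes. The seated cover's origin lies here.
- cover: Loose green cover plate 100 (x) x 110 (y) x 8 mm, about 0.3 kg, flat on the worktop. Origin: centre of its underside; z up. A black fin to grip, 12 (x) x 40 (y) mm, rises 36 mm above the plate at its centre. Two pin holes 12 mm wide at x = -32, y = +42 and -42 mm; one spindle hole 14 mm wide at x = +32, y = 0. It fits one way round only.
- cover_hole (a point): Centre of the cover's spindle hole at the plate's upper face (x = +32, y = 0, z = +8 mm in cover), axes of the cover.
- spindle: Loose spindle, about 0.16 kg, upright in the wooden stand. Origin: the rod's lower tip, z up along the rod. Steel rod 10 mm thick with a tapered tip, 60 mm long below a steel collar (24 mm wide, z = 60 to 66 mm); above it a 10 mm neck to z = 100, then a round yellow handle 26 mm thick, z = 100 to 144 mm.
- spindle_collar (a point): Centre of the underside of the spindle's collar, 60 mm above the tip; it rests on the stand's top at first, on the cover at the end.
- stand: Fixed wooden block 75 x 75 x 66 mm tall with a hole 16 mm wide in the middle of its top, 64 mm deep, which holds the spindle. Origin: centre of its underside.
- stopper: Glass carafe stopper, 42 mm wide, 62 mm tall, standing on the worktop; origin under its centre. Bystander.
- funnel: Grey plastic funnel, 100 mm wide, 90 mm tall, mouth down on the worktop; origin under its centre. Bystander.
- tin: Chrome spice tin with a twist cap, 56 mm wide, 88 mm tall; origin under its centre. Bystander.
- mug: Blue mug, 80 mm wide, 90 mm tall, at the far side; origin under its centre. Bystander.
- spoon: Wooden-handled spoon lying on the chopping board (18 mm thick) at the right. Bystander.
Not all that is in view belongs to the job. What is shaped like the mill but purple is not meant.

How it is judged:
By the outcome, as a careful person would: the job done as asked, in the order asked, and still so for the second after the job is handed in, with the robot touching nothing.
It also fails if it takes over 64 s, if anything falls off the work surface, if the arm or the gripper's body presses on something with over 40 N, if the wrist force passes 120 N, or if a joint passes its speed limit or range.

### The arm

A 7-joint arm with a two-finger parallel gripper is mounted at the origin on the work surface. World frame = base frame: x ahead of the robot, y to its left, z up, the work surface at z = 0. Lengths are in m, angles in rad, forces in N, time in s.
With the tool pointing down it reaches from about 0.425 to 0.875 m from the base axis. Payload 4.7 kg.
Tool frame: the origin (TCP) lies at the very end of the fingers, on their centre line; the grasp point (between the pads) lies 19 mm behind it; z points along the fingers, y is the line along which they close (so a half turn about z gives the same grasp; the last joint's range is limited). The gripper opens to 85 mm and grips with 20 to 120 N. Pads are 22 mm wide; open, the fingers measure 114 mm over their backs; the gripper's body (76 mm by 85 mm) begins 54 mm behind the grasp point. The pads swing forward as they close: fully open they stand 13 mm farther back than shut.
Start: joints at [1.201, 0.321, -0.07, 1.45, 0.023, 1.371, -0.057], TCP at [0.243, -0.603, 0.231] pointing down, gripper open.
Joint ranges: [-2.86, 2.86], [-0.3, 2.09], [-1.38, 1.24], [0.06, 2.45], [-1.56, 4.7], [0.09, 2.05], [-2.69, 2.69]. Speed limits (rad/s): [2.57, 2.57, 3.14, 3.14, 3.14, 3.14, 3.14].

### API

Orientations are given as a rotation vector (axis times angle).
In Python, from cell import env, optics gives the robot as it stands.
- The arm moves only by the shell command python3 -m inch 'ROWS' [FORCE]. ROWS is JSON, a list of rows, each a list of 7 numbers: the shift along the tool's x, y, z in m, then the turn, a rotation vector about the tool's x, y, z in degrees, then the closure, from -1 (fully open) to 1 (shut). In form: [[tx, ty, tz, ax, ay, az, claw], ...]. A call has 1 to 10 rows; each row is the pose to reach, as a shift and turn from the pose commanded when the call began, along the tool's axes at that moment; what a row does not reach only later rows make up. A row lasts 1/12 s, in which the tool goes at most 41.7 mm and 7.16 degrees, less where a joint would pass 70% of its speed; a pose out of reach is approached as far as the arm can. A call with a gripper value outside its range is refused whole. The fingers move at their own pace and stop on an object; FORCE is the grip in N (left out, the last holds). Time passes only in rows, so rows that repeat a pose let the fingers close. It gives the time, the measured TCP pose, the force, the opening and the grip force at its end, in the units of the state.
- env.observe(): the state, without advancing time (a new reading comes with each control period).
- optics.capture(name): name is "scene" or "top"; returns (picture, depth): 480x640x3 uint8, red, green, blue; 480x640 float32, m along the optical axis (not along the pixel's ray), 0 where there is no reading.
- optics.get_calibration(name): a dict with "camera_matrix" (3x3 intrinsics, pixels), "k1" (the pictures are not rectified: a ray, as slopes to the right and down, at radius r is drawn at 1 + k1 r^2 times it, then the intrinsics apply), "R" (3x3) and "t" (3): a world point X has camera coordinates R X + t. Camera axes: x right, y down, z forward; pixel columns grow to the right and rows downward; lengths in m; the calibration is good to about 2 mm. A picture is of the moment at which its call begins. get_calibration takes no time and is no camera call.
- env.close_job(): hands the job in; it is judged then, once.
The state is a dict: "time_s": time; "joints": joint angles; "joint_velocities": joint speeds; "joint_torque": joint torques, N m; "ee_pos": TCP position; "tool_rot": TCP orientation; "wrist_force": force on the tool from outside, world axes, zero at the start; "moment": the same for the moment, N m; "finger_gap": finger opening in m; "grip_force": force on a finger pad.
Only numpy, scipy, OpenCV 4.12 (cv2) and the standard library are available. Lean on these libraries where they do the work, as an engineer would, in place of code of your own. Each camera call takes 0.05 s, during which the arm holds its last target. There are 200 camera calls.

## Working session

There is one attempt and no reset: what is moved stays moved. The work goes in short steps, Python scripts to look and compute and a shell command to move; the robot and the scene stay as the last step left them, time stands still between calls to the robot, and variables do not carry over. Pictures are saved under pics/ and viewed, at most 10 in all, crops included, and the job is handed in when it is done.

```bash
mkdir -p pics; ls; cat > h.py <<'E'
import numpy as np, cv2
from cell import env, optics
from scipy.spatial.transform import Rotation as Ro
def cal(n):
    c=optics.get_calibration(n); return np.array(c["camera_matrix"]),c["k1"],np.array(c["R"]),np.array(c["t"]).ravel()
def ray(n,u,v,C=None):
    K,k1,R,t=C or cal(n)
    p=cv2.undistortPoints(np.array([[[u,v]]],float),K,np.array([k1,0,0,0,0.])).ravel()
    return -R.T@t, R.T@np.array([p[0],p[1],1])
def at_z(n,u,v,z,C=None):
    o,d=ray(n,u,v,C); return o+d*(z-o[2])/d[2]
def at_d(n,u,v,dep,C=None):
    o,d=ray(n,u,v,C); return o+d*dep
def tri(rays):
    A=0;b=0
    for o,d in rays:
        d=d/np.linalg.norm(d);P=np.eye(3)-np.outer(d,d);A=A+P;b=b+P@o
    x=np.linalg.solve(A,b)
    return x,[np.linalg.norm(np.cross(x-o,d/np.linalg.norm(d))) for o,d in rays]
def proj(n,X,C=None):
    K,k1,R,t=C or cal(n); c=R@np.array(X)+t
    return cv2.projectPoints(np.array([c]),np.zeros(3),np.zeros(3),K,np.array([k1,0,0,0,0.]))[0].ravel()
E
python3 - <<'E'
from h import *
np.set_printoptions(precision=4,suppress=True)
for n in("scene","top"):
    p,d=optics.capture(n); cv2.imwrite(f"pics/{n}0.png",p[...,::-1]); np.savez(f"{n}0.npz",p=p,d=d)
    K,k1,R,t=cal(n); print(n,K,k1,R,-R.T@t)
s=env.observe(); print(s)
E
```

```text
pics
scene [[545.8889   0.     325.0398]
 [  0.     545.8889 237.6304]
 [  0.       0.       1.    ]] -0.09612273481188267 [[-0.5851  0.8108  0.0155]
 [ 0.499   0.3751 -0.7812]
 [-0.6392 -0.4494 -0.6241]] [1.482  0.5715 0.9714]
top [[571.1682   0.     323.8473]
 [  0.     571.1682 238.0846]
 [  0.       0.       1.    ]] -0.06880011201798597 [[ 0.0034 -0.9998  0.0176]
 [-0.994  -0.0053 -0.1097]
 [ 0.1098 -0.0171 -0.9938]] [ 0.4093 -0.0651  1.7603]
{'time_s': 0.1, 'joints': array([ 1.2011,  0.3217, -0.0701,  1.4516,  0.0226,  1.3708, -0.0569]), 'joint_velocities': array([-0.0003, -0.0025, -0.0006, -0.0035, -0.0005, -0.0003, -0.0008]), 'joint_torque': array([ -0.0003, -49.4878,  -0.3846, -31.5209,   0.0127,   0.0075,
         0.    ]), 'ee_pos': array([ 0.2432, -0.6023,  0.2303]), 'tool_rot': array([-3.0823, -0.5989,  0.0007]), 'wrist_force': array([-0.6024,  0.1137,  0.2594]), 'moment': array([0.0057, 0.0335, 0.0073]), 'grip_force': 0.0, 'finger_gap': 0.08541134976358185}
```

View pics/scene0.png

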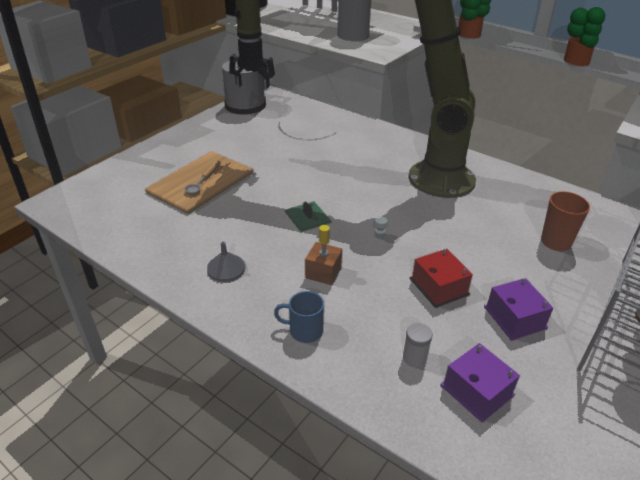

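View pics/top0.png

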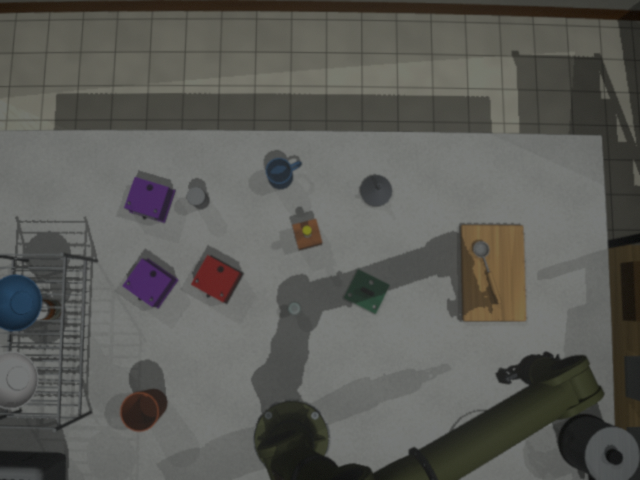

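The red block at top (217,278) / scene (441,277) is the mill. The purple ones at top (151,283), (149,199) / scene (519,308), (481,381) match its shape but not its colour, so they're decoys. The green cover is at top (367,290) / scene (308,215), and the spindle in its stand is at top (306,231) / scene (324,235). Next I'll confirm this in enlarged crops.

```bash
python3 - <<'E'
from h import *
T=[("top",189,246),("top",338,262),("top",280,201),("scene",409,242),("scene",275,184),("scene",296,222)]
tiles=[]
for n,u,v in T:
    p=np.load(n+"0.npz")["p"][v:v+60,u:u+66,::-1]
    q=cv2.resize(p,None,fx=4,fy=4,interpolation=cv2.INTER_CUBIC)
    q=np.clip(q.astype(float)*1.8,0,255).astype(np.uint8)
    for k in range(0,66,10):
        cv2.putText(q,str(u+k),(k*4,8),0,.28,(255,255,255),1);cv2.line(q,(k*4,10),(k*4,14),(255,255,255),1)
    for k in range(10,60,10):
        cv2.putText(q,str(v+k),(4,k*4+3),0,.28,(255,255,255),1);cv2.line(q,(0,k*4),(3,k*4),(255,255,255),1)
    tiles.append(q)
im=np.vstack([np.hstack(tiles[:3]),np.hstack(tiles[3:])]); print(im.shape); cv2.imwrite("pics/crops.png",im)
E
```

```text
(480, 792, 3)
```

View pics/crops.png

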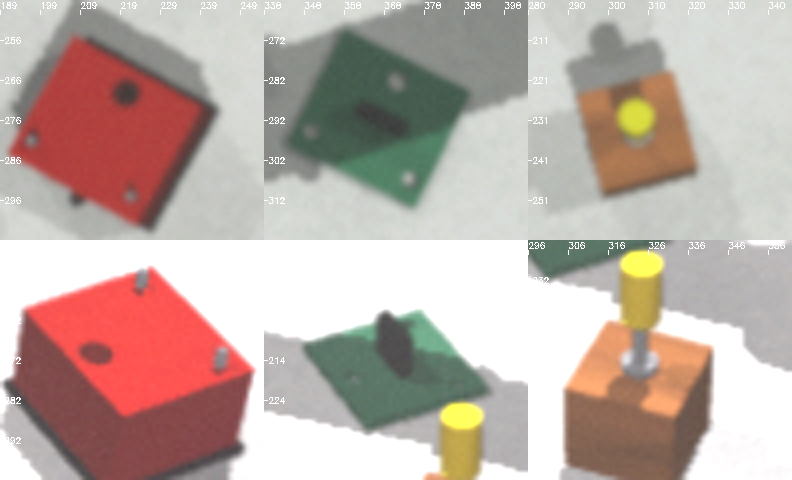

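The crops confirm it: the red mill has two pins at top (197,281), (221,294) and a well at (220,269). The cover has pin holes at (349,295), (374,306), a spindle hole at (371,282) and a fin across its middle. Now I'll fit poses from both views.

```bash
cat > fit.py <<'E'
from h import *
from scipy.optimize import least_squares
def fit(obs,p0,fixz=None):
    # obs: list (cam,u,v,[candidates of model points]); nearest chosen
    Cs={n:cal(n) for n in("scene","top")}
    def world(p,m): c,s=np.cos(p[3]),np.sin(p[3]); return [p[0]+c*m[0]-s*m[1],p[1]+s*m[0]+c*m[1],p[2]+m[2]]
    def res(p,full=False):
        r=[]
        for n,u,v,ms in obs:
            e=[proj(n,world(p,m),Cs[n])-[u,v] for m in ms]
            r.append(min(e,key=np.linalg.norm))
        return np.array(r) if full else np.ravel(r)
    s=least_squares(res,p0,loss="soft_l1",x_scale=[.01,.01,.01,.1]); return s.x,res(s.x,True)
E
python3 - <<'E'
from fit import *
np.set_printoptions(precision=4,suppress=True)
def top(u0,v0,x0,L): return [("top",u0+(x-x0)/4-.375,v0+y/4-.375,m) for x,y,m in L]
def sc(u0,v0,x0,L): return [("scene",u0+(x-x0)/4-.375,v0+(y-240)/4-.375,m) for x,y,m in L]
def cor(a,b,z): return [[i*a,j*b,z] for i in(-1,1) for j in(-1,1)]
c=cor(.05,.055,.07); P=[[-.032,.042,.084],[-.032,-.042,.084]]; W=[[.032,0,.07]]; Pb=[[-.032,.042,.07],[-.032,-.042,.07]]
mill=top(189,246,0,[(75,38,c),(205,108,c),(141,225,c),(10,152,c),(32,139,P),(130,193,P),(125,92,W)])+sc(409,242,0,[(24,310,c),(152,268,c),(253,371,c),(124,416,c),(143,271,P),(222,350,P),(96,353,W)])
a=at_z("top",217,278,.07); p,r=fit(mill,[a[0],a[1],0,-.53]); print("mill",p,np.degrees(p[3]));print(r.T)
c=cor(.05,.055,.008); H=[[-.032,.042,.008],[-.032,-.042,.008]]; S=[[.032,0,.008]]
cov=top(338,262,264,[(345,28,c),(469,93,c),(412,208,c),(286,146,c),(310,132,H),(408,178,H),(397,82,S)])+sc(275,184,264,[(303,346,c),(421,311,c),(490,390,c),(370,428,c),(353,378,S)])
a=at_z("top",366,290,.01); p,r=fit(cov,[a[0],a[1],0,-.5]); print("cover",p,np.degrees(p[3]));print(r.T)
c=cor(.0375,.0375,.066)
st=top(280,201,528,[(672,72,c),(697,172,c),(603,193,c),(578,97,c)])+sc(296,222,528,[(608,322,c),(712,348,c),(677,415,c),(567,388,c)])
a=at_z("top",306,231,.066); p,r=fit(st,[a[0],a[1],0,.2]); print("stand",p,np.degrees(p[3]));print(r.T)
h=[ray("top",280+(636-528)/4-.375,201+117/4-.375),ray("scene",296+(642-528)/4-.375,222+24/4-.375)]
print("handle top",*tri(h))
dt=np.load("top0.npz")["d"]; ds=np.load("scene0.npz")["d"]
for nm,n,u,v in [("handle","top",307,230),("milltop","top",212,275),("cover","top",360,280),("table","top",330,330),("fin","top",367,291),("millS","scene",440,270),("covS","scene",300,210)]:
    d=(dt if n=="top" else ds)[v,u]; print(nm,at_d(n,u,v,d))
E
```

```text
mill [ 0.4752  0.2264 -0.0002 -0.4956] -28.39588596390311
[[ 0.0436 -0.2073 -0.8909 -0.4877 -0.1196  0.2716  0.6279 -0.4024 -0.2685
   0.4364 -0.4549  0.0683  0.1759 -0.2425]
 [-0.6984 -0.3766  0.1833  0.415   0.2647  0.6122  0.0262 -0.0834 -0.145
  -0.081   0.5884 -0.2655 -0.1704  0.3205]]
cover [ 0.4401 -0.2258 -0.0006 -0.4592] -26.312029106079937
[[-0.5111  0.5777  0.5873 -0.1668  0.2443  0.3534 -0.0374  0.3414  0.3914
   0.0969 -0.4918  1.121 ]
 [-0.0965 -0.3601  0.2547 -0.3561 -0.2409  0.5454 -0.3535  0.1505  0.3835
  -0.2379 -0.3606  0.2678]]
stand [ 0.6088 -0.0445 -0.0003  0.2647] 15.163384451717107
[[ 0.4493  0.6587 -0.1781 -0.2888  0.1735  1.0599 -0.0726 -0.3824]
 [ 0.0416 -0.8872  0.2928  0.1485 -0.5584 -0.3201  0.7747  0.2605]]
handle top [ 0.6104 -0.0442  0.1506] [np.float64(0.0003641957507260605), np.float64(0.00036419575072590033)]
handle [ 0.61   -0.0449  0.1499]
milltop [0.4843 0.2354 0.0728]
cover [ 0.4743 -0.2073  0.0007]
table [ 0.3216 -0.1151  0.003 ]
fin [ 0.4398 -0.2247  0.044 ]
millS [0.4925 0.2267 0.0709]
covS [ 0.4289 -0.2636  0.0049]
```

```bash
cat > go.py <<'E'
import sys
from h import *
np.set_printoptions(precision=4,suppress=True)
def go(x,y,z,yaw_y,level=True,show=True):
    """target TCP, tool pointing down, tool y axis at world angle yaw_y deg (mod 180) -> shift/turn in tool axes"""
    s=env.observe(); R=Ro.from_rotvec(s["tool_rot"]); p=np.array(s["ee_pos"])
    best=None
    for k in(0,180):
        a=np.radians(yaw_y+k); Y=np.array([np.cos(a),np.sin(a),0]);Z=np.array([0,0,-1.]);X=np.cross(Y,Z)
        T=Ro.from_matrix(np.c_[X,Y,Z]); d=(R.inv()*T).as_rotvec(degrees=True)
        if best is None or np.linalg.norm(d)<np.linalg.norm(best): best=d
    print("t",s["time_s"],"pos",p,"F",s["wrist_force"],"gap",s["finger_gap"],"q",s["joints"])
    print("yawY",np.degrees(np.arctan2(*R.as_matrix()[1::-1,1])),"shift mm",1000*R.inv().apply(np.array([x,y,z])-p),"turn deg",best)
if __name__=="__main__": go(*map(float,sys.argv[1:5]))
E
python3 go.py .440 -.2258 .13 -26.3
```

```text
t 0.1 pos [ 0.2432 -0.6023  0.2303] F [-0.6024  0.1137  0.2594] gap 0.08541134976358185 q [ 1.2011  0.3217 -0.0701  1.4516  0.0226  1.3708 -0.0569]
yawY -68.00849540782482 shift mm [ 323.4999 -275.1993  100.7778] turn deg [ -0.0969  -0.0314 -41.7085]
```

```bash
python3 -m inch '[[0.03,-0.025,0,0,0,-5,-1],[0.06,-0.05,0,0,0,-10,-1],[0.09,-0.077,0,0,0,-15,-1],[0.12,-0.102,0,0,0,-20,-1],[0.15,-0.128,0,0,0,-25,-1],[0.18,-0.153,0,0,0,-30,-1],[0.21,-0.179,0,0,0,-35,-1],[0.24,-0.204,0.02,0,0,-40,-1],[0.27,-0.23,0.04,0,0,-41.7,-1],[0.29,-0.247,0.05,0,0,-41.7,-1]]'; python3 go.py .440 -.2258 .08 -26.3
```

```text
time_s: 0.93
ee_pos: [0.4201, -0.2618, 0.1798]
tool_rot: [-2.665, -1.661, 0.001]
wrist_force: [0.6, 0.3, -0.1]
finger_gap: 0.0856
grip_force: 0.0
t 0.9333 pos [ 0.4201 -0.2618  0.1798] F [ 0.5513  0.3358 -0.1149] gap 0.08559911970054727 q [ 0.8972  0.0443 -0.4013  1.8822  0.018   1.2201  0.0342]
yawY -26.116979228275174 shift mm [41.0405  2.195  99.7732] turn deg [-0.0836 -0.0259  0.183 ]
```

```bash
python3 -m inch '[[0.02,0.001,0.01,0,0,0.1,-1],[0.041,0.002,0.03,0,0,0.2,-1],[0.041,0.002,0.055,0,0,0.2,-1],[0.041,0.002,0.08,0,0,0.2,-1],[0.041,0.002,0.1,0,0,0.2,-1],[0.041,0.002,0.12,0,0,0.2,-1],[0.041,0.002,0.12,0,0,0.2,-1]]' 30; python3 go.py .440 -.2258 .0135 -26.3
```

```text
time_s: 1.52
ee_pos: [0.4365, -0.2276, 0.0573]
tool_rot: [-2.665, -1.649, 0.006]
wrist_force: [-1.1, 0.3, -0.0]
finger_gap: 0.0857
grip_force: 0.0
t 1.5167 pos [ 0.4365 -0.2276  0.0573] F [-1.0621  0.2805 -0.0009] gap 0.0856808065853359 q [ 0.8334  0.1854 -0.4363  2.0083  0.0928  0.975  -0.1115]
yawY -26.495971989039678 shift mm [ 3.1144  2.702  43.7354] turn deg [-0.461  -0.0443 -0.1961]
```

```bash
python3 -m inch '[[0,0,0.01,0,0,0,-1],[0,0,0.02,0,0,0,-1],[0,0,0.02,0,0,0,-1],[0,0,0.02,0,0,0,-1]]'; python3 go.py .440 -.2258 .0135 -26.3
```

```text
time_s: 1.85
ee_pos: [0.4398, -0.2293, 0.0414]
tool_rot: [-2.672, -1.653, 0.0]
wrist_force: [0.9, 0.3, 0.1]
finger_gap: 0.0853
grip_force: 0.0
t 1.85 pos [ 0.4398 -0.2293  0.0414] F [0.9472 0.3028 0.1016] gap 0.08530195135307098 q [ 0.8279  0.2103 -0.4335  2.0182  0.1093  0.935  -0.125 ]
yawY -26.514538858140604 shift mm [ 3.2764 -1.3536 27.9005] turn deg [-0.0043  0.0034 -0.2145]
```

```bash
python3 -m inch '[[0.0015,-0.0007,0.01,0,0,-0.1,-1],[0.0033,-0.0014,0.018,0,0,-0.2,-1],[0.0033,-0.0014,0.024,0,0,-0.2,-1],[0.0033,-0.0014,0.0275,0,0,-0.2,-1],[0.0033,-0.0014,0.0275,0,0,-0.2,-1],[0.0033,-0.0014,0.0275,0,0,-0.2,-1]]'; python3 go.py .440 -.2258 .0135 -26.3
```

```text
time_s: 2.35
ee_pos: [0.4398, -0.2256, 0.0136]
tool_rot: [-2.668, -1.657, 0.0]
wrist_force: [-0.2, -0.3, 0.6]
finger_gap: 0.0854
grip_force: 0.0
t 2.35 pos [ 0.4398 -0.2256  0.0136] F [-0.1582 -0.2657  0.6423] gap 0.08540887789195091 q [ 0.8145  0.2512 -0.4297  2.0397  0.1349  0.8777 -0.1491]
yawY -26.307001162665635 shift mm [-0.1194  0.2401  0.0557] turn deg [-0.029  -0.0024 -0.007 ]
```

```bash
python3 -m inch '[[0,0,0,0,0,0,-0.2],[0,0,0,0,0,0,0.2],[0,0,0,0,0,0,0.5],[0,0,0,0,0,0,0.7],[0,0,0,0,0,0,0.85],[0,0,0,0,0,0,1],[0,0,0,0,0,0,1],[0,0,0,0,0,0,1],[0,0,0,0,0,0,1],[0,0,0,0,0,0,1]]' 40; python3 go.py .440 -.2258 .0135 -26.3
```

```text
time_s: 3.18
ee_pos: [0.4404, -0.2259, 0.0141]
tool_rot: [2.668, 1.657, 0.001]
wrist_force: [0.8, -0.7, 2.4]
finger_gap: 0.0115
grip_force: 39.7
t 3.1833 pos [ 0.4404 -0.2259  0.0141] F [ 0.7968 -0.6896  2.4053] gap 0.011464249165572099 q [ 0.8146  0.2505 -0.4299  2.0391  0.135   0.8775 -0.1491]
yawY -26.31123882459529 shift mm [-0.069  -0.3956  0.6186] turn deg [ 0.0533  0.0072 -0.0112]
```

Gripped (gap 11.5 mm, 40 N). Lifting with a firmer grip.

```bash
python3 -m inch '[[0,0,0,0,0,0,1],[0,0,-0.005,0,0,0,1],[0,0,-0.015,0,0,0,1],[0,0,-0.03,0,0,0,1],[0,0,-0.05,0,0,0,1],[0,0,-0.07,0,0,0,1],[0,0,-0.09,0,0,0,1],[0,0,-0.105,0,0,0,1],[0,0,-0.11,0,0,0,1],[0,0,-0.11,0,0,0,1]]' 60; python3 go.py .475 .2264 .19 -28.4
```

```text
time_s: 4.02
ee_pos: [0.4406, -0.226, 0.1253]
tool_rot: [2.667, 1.656, 0.001]
wrist_force: [0.4, -0.8, -2.8]
finger_gap: 0.0113
grip_force: 58.6
t 4.0167 pos [ 0.4406 -0.226   0.1253] F [ 0.4003 -0.7803 -2.7754] gap 0.011278525390069447 q [ 0.8465  0.0969 -0.4453  1.9474  0.0475  1.1047 -0.0775]
yawY -26.31238518115359 shift mm [ 420.7704 -169.5007  -65.3875] turn deg [0.1442 0.0316 2.0876]
```

```bash
python3 -m inch '[[0.01,-0.004,-0.015,0,0,0,1],[0.03,-0.012,-0.035,0,0,0.2,1],[0.06,-0.024,-0.05,0,0,0.4,1],[0.09,-0.036,-0.06,0,0,0.5,1],[0.12,-0.048,-0.065,0,0,0.6,1],[0.15,-0.06,-0.065,0,0,0.8,1],[0.18,-0.073,-0.065,0,0,0.9,1],[0.21,-0.085,-0.065,0,0,1,1],[0.24,-0.097,-0.065,0,0,1.2,1],[0.265,-0.107,-0.065,0,0,1.3,1]]'; python3 go.py .475 .2264 .19 -28.4
```

```text
time_s: 4.85
ee_pos: [0.4602, 0.0618, 0.1876]
tool_rot: [-2.685, -1.628, 0.003]
wrist_force: [0.5, -0.2, -2.5]
finger_gap: 0.0111
grip_force: 58.8
t 4.85 pos [0.4602 0.0618 0.1876] F [ 0.4592 -0.2369 -2.5008] gap 0.01105835447767122 q [ 0.5778 -0.0255 -0.7479  1.9269 -0.0191  1.2355 -0.6441]
yawY -27.532830808226194 shift mm [152.8177 -63.0275  -2.4026] turn deg [-0.1175  0.0407  0.8672]
```

```bash
python3 -m inch '[[0.025,-0.01,0,0,0,0.2,1],[0.05,-0.02,0,0,0,0.4,1],[0.075,-0.03,0,0,0,0.5,1],[0.1,-0.04,0,0,0,0.6,1],[0.12,-0.05,0,0,0,0.8,1],[0.14,-0.058,0,0,0,0.9,1],[0.15,-0.061,0,0,0,0.9,1],[0.153,-0.063,0,0,0,0.9,1],[0.153,-0.063,0,0,0,0.9,1],[0.153,-0.063,0,0,0,0.9,1]]'; python3 go.py .475 .2264 .19 -28.4
cat > look.py <<'E'
import sys
from h import *
def tile(n,p,u,v,f,w,h):
    q=cv2.resize(p[v:v+h,u:u+w,::-1],None,fx=f,fy=f,interpolation=cv2.INTER_CUBIC)
    q=np.clip(q.astype(float)*1.8,0,255).astype(np.uint8)
    for k in range(0,w,10):
        cv2.putText(q,str(u+k),(k*f,8),0,.3,(255,255,255),1);cv2.line(q,(k*f,10),(k*f,14),(255,255,255),1)
    for k in range(10,h,10):
        cv2.putText(q,str(v+k),(6,k*f+3),0,.3,(255,255,255),1);cv2.line(q,(0,k*f),(4,k*f),(255,255,255),1)
    return q
o=sys.argv[1]; t=[]
for n,i in(("top",2),("scene",4)):
    p,d=optics.capture(n); np.savez(f"{n}_{o}.npz",p=p,d=d); t.append(tile(n,p,int(sys.argv[i]),int(sys.argv[i+1]),5,80,100))
cv2.imwrite(f"pics/{o}.png",np.hstack(t))
E
python3 look.py hover 177 215 399 180
```

```text
time_s: 5.68
ee_pos: [0.476, 0.223, 0.1878]
tool_rot: [2.7, 1.606, -0.004]
wrist_force: [-0.3, -0.2, -2.5]
finger_gap: 0.0113
grip_force: 58.7
t 5.6833 pos [0.476  0.223  0.1878] F [-0.3458 -0.153  -2.4955] gap 0.011319189231726845 q [ 0.3438  0.1676 -0.9035  1.7899  0.1384  1.2526 -1.0946]
yawY -28.526627455822297 shift mm [ 2.4871 -2.5443 -2.1959] turn deg [-0.0606  0.1127 -0.1266]
```

View pics/hover.png

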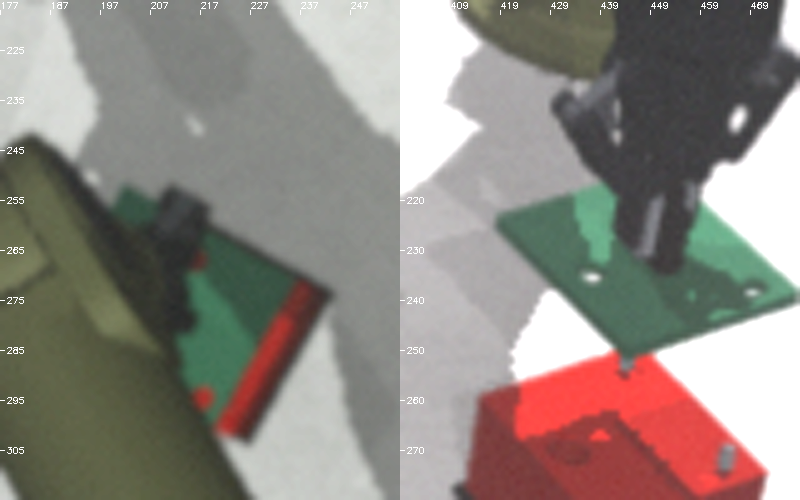

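The cover is held level over the mill. Spindle hole is at scene (437,235) and top (217,267), and the near pin hole at scene (469,238) and top (217,294). I'll fit its held pose.

```bash
cat > f2.py <<'E'
from fit import *
np.set_printoptions(precision=4,suppress=True)
s=env.observe(); e=np.array(s["ee_pos"]); 
c=[[i*.05,j*.055,.008] for i in(-1,1) for j in(-1,1)]
H=[[-.032,.042,.008],[-.032,-.042,.008]]; S=[[.032,0,.008]]
obs=[("top",177+x/5-.4,215+y/5-.4,m) for x,y,m in[(308,280,c),(215,432,c),(125,185,c),(201,260,S),(204,397,H)]]+\
 [("scene",399+(x-400)/5-.4,180+y/5-.4,m) for x,y,m in[(497,217,c),(632,349,c),(592,277,S),(752,291,H)]]
p,r=fit(obs,[e[0],e[1],e[2]-.014,-.49]); print(p,np.degrees(p[3])); print(r.T); print("e",e,"cover-tcp",p[:3]-e)
E
python3 f2.py
```

```text
[ 0.4747  0.2205  0.1721 -0.4861] -27.852267075116412
[[-1.5857 -0.5474  0.3721 -0.7116  0.7    -0.5474 -0.636  -0.2131  0.2886]
 [-0.3849  1.2583 -0.1025 -0.0357  0.2282  0.6024  0.5956 -0.6048 -0.5711]]
e [0.4766 0.2225 0.1883] cover-tcp [-0.0019 -0.002  -0.0162]
```

```bash
python3 go.py .4762 .2276 .107 -28.4
```

```text
t 5.7833 pos [0.4766 0.2225 0.1883] F [ 0.0828 -0.0941 -3.0867] gap 0.011006989596986386 q [ 0.3446  0.1667 -0.9031  1.7895  0.1384  1.2525 -1.0948]
yawY -28.61467827108089 shift mm [ 4.4222 -2.7583 81.2694] turn deg [-0.002   0.0852 -0.2147]
```

```bash
python3 -m inch '[[0.002,-0.001,0.01,0,0,-0.1,1],[0.0044,-0.0028,0.025,0,0,-0.2,1],[0.0044,-0.0028,0.04,0,0,-0.2,1],[0.0044,-0.0028,0.055,0,0,-0.2,1],[0.0044,-0.0028,0.068,0,0,-0.2,1],[0.0044,-0.0028,0.076,0,0,-0.2,1],[0.0044,-0.0028,0.081,0,0,-0.2,1],[0.0044,-0.0028,0.081,0,0,-0.2,1],[0.0044,-0.0028,0.081,0,0,-0.2,1],[0.0044,-0.0028,0.081,0,0,-0.2,1]]';python3 go.py .4762 .2276 .107 -28.4; python3 look.py low 177 215 399 205
```

```text
time_s: 6.62
ee_pos: [0.4768, 0.2296, 0.1085]
tool_rot: [2.697, 1.611, 0.002]
wrist_force: [-0.1, -0.2, -2.5]
finger_gap: 0.0113
grip_force: 58.8
t 6.6167 pos [0.4768 0.2296 0.1085] F [-0.1407 -0.1827 -2.4719] gap 0.011250728181374903 q [ 0.29    0.2678 -0.8839  1.8743  0.2315  1.1046 -1.1754]
yawY -28.31121990859177 shift mm [-2.041   0.4044  1.5107] turn deg [ 0.0555 -0.0566  0.0888]
```

View pics/low.png

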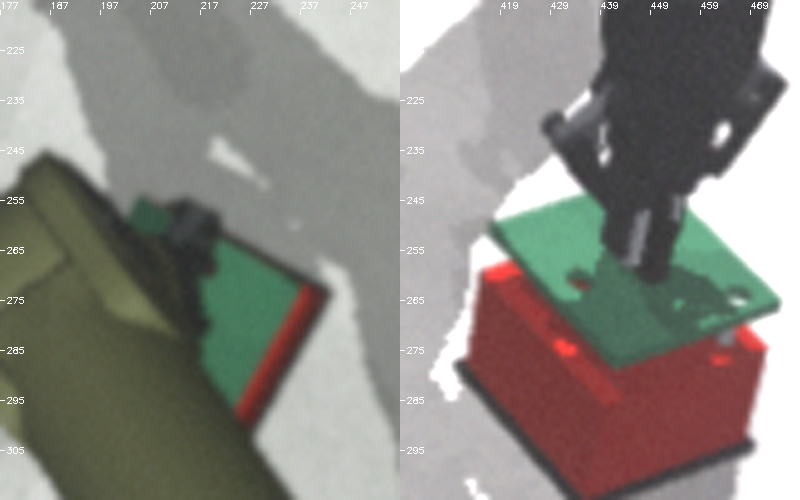

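The cover is about 20 mm above the mill. In the scene view its corners are at (416,250), (474,265), (442,276), with the spindle hole at (434,261) and a pin hole at (466,264).

```bash
cat > f3.py <<'E'
from fit import *
np.set_printoptions(precision=4,suppress=True)
s=env.observe(); e=np.array(s["ee_pos"]); 
c=[[i*.05,j*.055,.008] for i in(-1,1) for j in(-1,1)]
H=[[-.032,.042,.008],[-.032,-.042,.008]]; S=[[.032,0,.008]]
obs=[("top",177+x/5-.4,215+y/5-.4,m) for x,y,m in[(305,283,c),(138,197,c)]]+\
 [("scene",399+(x-400)/5-.4,205+y/5-.4,m) for x,y,m in[(489,227,c),(615,360,c),(779,304,c),(579,281,S),(738,297,H)]]
p,r=fit(obs,[e[0],e[1],e[2]-.014,-.49]); print(p,np.degrees(p[3])); print(r.T); print("e",e,"cover-tcp",p[:3]-e)
# refine: image alignment, green mask edges in both views
def poly(n,p,sh=1):
    c_,s_=np.cos(p[3]),np.sin(p[3])
    return np.array([proj(n,[p[0]+c_*x-s_*y,p[1]+s_*x+c_*y,p[2]+z]) for x,y,z in [(.05,.055,.008),(.05,-.055,.008),(-.05,-.055,.008),(-.05,.055,.008)]])
for n in("top","scene"):
    im=np.load(f"{n}_low.npz")["p"]; big=cv2.resize(im[...,::-1].copy(),None,fx=4,fy=4,interpolation=cv2.INTER_CUBIC)
    big=np.clip(big*1.8,0,255).astype(np.uint8)
    for q,col in((poly(n,p),(255,255,0)),(poly(n,[.4752,.2264,.092-.02+.0001-.002-.008,-.4956]),(255,0,255))):
        cv2.polylines(big,[np.round((q+.5)*4).astype(int)],True,col,1)
    c0=poly(n,p).mean(0)*4; u,v=int(c0[0])-200,int(c0[1])-200
    np.save(n+"_ov.npy",big[v:v+400,u:u+400])
cv2.imwrite("pics/ov.png",np.hstack([np.load(n+"_ov.npy") for n in("top","scene")]))
E
python3 f3.py
```

```text
[ 0.4756  0.2278  0.0931 -0.4898] -28.061124407026508
[[ 0.164   0.6159 -0.3185  0.1741  0.7867  0.2542 -0.1541]
 [ 0.2399 -0.5187 -0.0381  0.3756 -0.4094  0.2211 -0.1077]]
e [0.4768 0.2296 0.1086] cover-tcp [-0.0013 -0.0017 -0.0155]
```

View pics/ov.png

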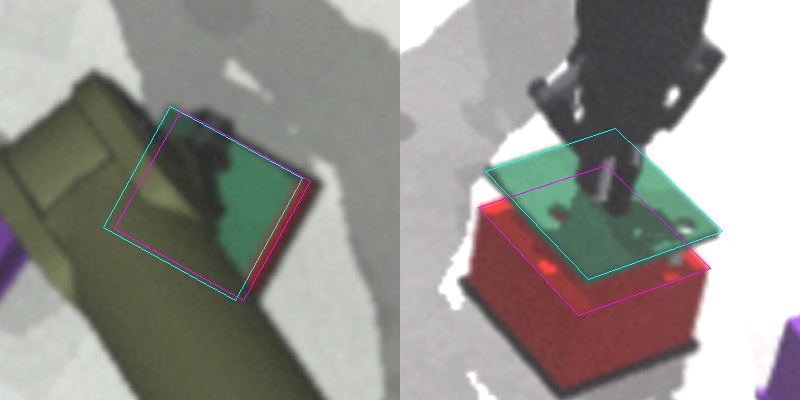

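```bash
python3 go.py .4766 .2282 .094 -28.4
```

```text
t 6.7167 pos [0.4768 0.2296 0.1086] F [ 1.3363  0.2946 -2.947 ] gap 0.011185085737603481 q [ 0.2901  0.2675 -0.8839  1.8743  0.2315  1.1046 -1.1754]
yawY -28.31224179646224 shift mm [-1.3124  0.4203 14.5823] turn deg [ 0.0707 -0.0564  0.0878]
```

```bash
python3 -m inch '[[-0.0013,0.0004,0.003,0,0,0,1],[-0.0013,0.0004,0.006,0,0,0,1],[-0.0013,0.0004,0.008,0,0,0,1],[-0.0013,0.0004,0.01,0,0,0,1],[-0.0013,0.0004,0.012,0,0,0,1],[-0.0013,0.0004,0.0135,0,0,0,1],[-0.0013,0.0004,0.0145,0,0,0,1],[-0.0013,0.0004,0.0145,0,0,0,1]]';python3 go.py .4766 .2282 .0845 -28.4
```

```text
time_s: 7.38
ee_pos: [0.4758, 0.2279, 0.093]
tool_rot: [-2.697, -1.611, 0.001]
wrist_force: [0.7, -0.1, -1.7]
finger_gap: 0.0111
grip_force: 58.8
t 7.3833 pos [0.4758 0.2279 0.093 ] F [ 0.7289 -0.0744 -1.6995] gap 0.011132840194641912 q [ 0.2824  0.2863 -0.8762  1.8912  0.2487  1.0778 -1.187 ]
yawY -28.30500056688251 shift mm [0.6347 0.5708 8.4969] turn deg [-0.0209  0.0188  0.095 ]
```

```bash
python3 -m inch '[[0.0002,0.0002,0.0015,0,0,0,1],[0.0002,0.0002,0.003,0,0,0,1],[0.0002,0.0002,0.0045,0,0,0,1],[0.0002,0.0002,0.006,0,0,0,1],[0.0002,0.0002,0.007,0,0,0,1],[0.0002,0.0002,0.007,0,0,0,1],[0.0002,0.0002,0.007,0,0,0,1]]';python3 go.py .4766 .2282 .0845 -28.4
```

```text
time_s: 7.97
ee_pos: [0.4762, 0.228, 0.0862]
tool_rot: [2.697, 1.611, -0.0]
wrist_force: [0.2, -0.2, -2.4]
finger_gap: 0.0114
grip_force: 58.8
t 7.9667 pos [0.4762 0.228  0.0862] F [ 0.1742 -0.1556 -2.442 ] gap 0.01138096259847494 q [ 0.2769  0.2963 -0.872   1.8967  0.2584  1.0656 -1.1944]
yawY -28.309404384415448 shift mm [0.3835 0.2638 1.7132] turn deg [-0.0043  0.0101  0.0906]
```

```bash
python3 -m inch '[[0,0,0.0005,0,0,0,1],[0,0,0.001,0,0,0,1],[0,0,0.0015,0,0,0,1],[0,0,0.002,0,0,0,1],[0,0,0.0025,0,0,0,1],[0,0,0.0025,0,0,0,1]]';python3 go.py .4766 .2282 .0845 -28.4
```

```text
time_s: 8.47
ee_pos: [0.4763, 0.228, 0.0842]
tool_rot: [2.697, 1.61, -0.0]
wrist_force: [-1.7, -1.2, 2.8]
finger_gap: 0.0111
grip_force: 59.5
t 8.4667 pos [0.4763 0.228  0.0842] F [-1.6841 -1.1631  2.8397] gap 0.01111545019335058 q [ 0.2751  0.2993 -0.8708  1.8983  0.2617  1.0622 -1.1971]
yawY -28.312191129456576 shift mm [ 0.3549  0.1914 -0.3117] turn deg [0.0155 0.0243 0.0878]
```

Contact at the expected seat height (TCP 0.0842, force +2.8 N). Releasing slowly, then rising.

```bash
python3 -m inch '[[0,0,0,0,0,0,0.8],[0,0,0,0,0,0,0.6],[0,0,0,0,0,0,0.4],[0,0,0,0,0,0,0.1],[0,0,0,0,0,0,-0.3],[0,0,0,0,0,0,-0.6],[0,0,0,0,0,0,-1],[0,0,0,0,0,0,-1]]' 20; python3 -m inch '[[0,0,-0.005,0,0,0,-1],[0,0,-0.02,0,0,0,-1],[0,0,-0.05,0,0,0,-1],[0,0,-0.085,0,0,0,-1],[0,0,-0.12,0,0,0,-1],[0,0,-0.15,0,0,0,-1],[0,0,-0.17,0,0,0,-1],[0,0,-0.18,0,0,0,-1],[0,0,-0.18,0,0,0,-1]]';python3 go.py .61 -.0445 .26 -28.4
```

```text
time_s: 9.13
ee_pos: [0.4762, 0.2281, 0.0838]
tool_rot: [2.697, 1.611, 0.0]
wrist_force: [-1.4, -0.3, 1.4]
finger_gap: 0.0837
grip_force: 0.0
time_s: 9.88
ee_pos: [0.4773, 0.2287, 0.2662]
tool_rot: [2.696, 1.61, 0.006]
wrist_force: [0.1, 0.7, 0.3]
finger_gap: 0.0853
grip_force: 0.0
t 9.8833 pos [0.4773 0.2287 0.2662] F [0.1167 0.6555 0.2653] gap 0.08525626234542033 q [ 0.3645  0.1116 -0.9175  1.6745  0.0915  1.3957 -1.0598]
yawY -28.31055162097701 shift mm [-177.6244  246.4055    6.5094] turn deg [ 0.1912 -0.1559  0.0897]
```

```bash
python3 -m inch '[[-0.01,0.014,0,0,0,0,-1],[-0.03,0.042,0,0,0,0,-1],[-0.052,0.072,0,0,0,0,-1],[-0.074,0.103,0,0,0,0,-1],[-0.096,0.133,0,0,0,0,-1],[-0.118,0.164,0,0,0,0,-1],[-0.14,0.194,0,0,0,0,-1],[-0.16,0.222,0,0,0,0,-1],[-0.172,0.239,0.003,0,0,0,-1],[-0.1776,0.2464,0.006,0,0,0,-1]]';python3 go.py .61 -.0445 .18 -28.4; python3 look.py seat 177 215 399 205
```

```text
time_s: 10.72
ee_pos: [0.6091, -0.0493, 0.2551]
tool_rot: [-2.7, -1.603, 0.004]
wrist_force: [-0.4, -0.3, -0.2]
finger_gap: 0.0855
grip_force: 0.0
t 10.7167 pos [ 0.6091 -0.0493  0.2551] F [-0.4177 -0.3367 -0.2345] gap 0.08551755304251266 q [ 0.6136  0.3036 -0.7139  1.4955  0.1991  1.4198 -0.6071]
yawY -28.591907107920562 shift mm [ 4.7619 -1.309  75.1389] turn deg [-0.1556  0.09   -0.1918]
```

View pics/seat.png

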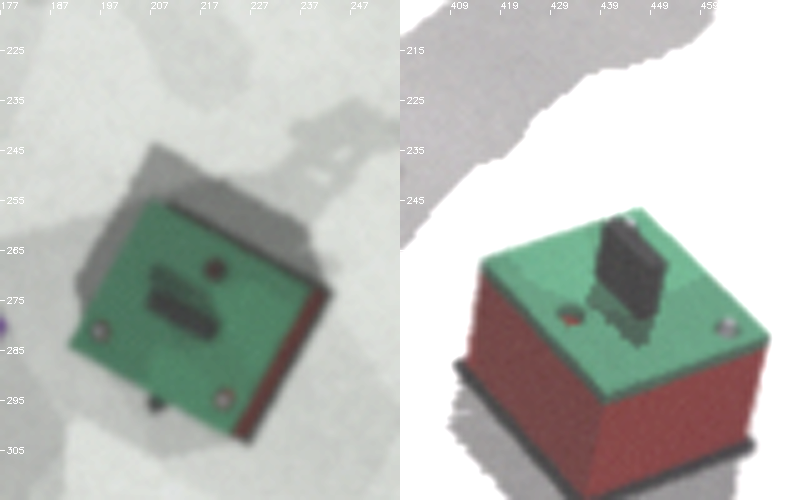

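The cover sits flush, with pin tips visible in both holes at top (197,281) and (221,294). The spindle hole is open at top (219.6,268.4) and scene (433,267). I'll fit the hole position and move to the handle.

```bash
cat > f4.py <<'E'
from fit import *
np.set_printoptions(precision=4,suppress=True)
c=[[i*.05,j*.055,.008] for i in(-1,1) for j in(-1,1)]
H=[[-.032,.042,.012],[-.032,-.042,.012]]; S=[[.032,0,.008]]
obs=[("top",177+x/5-.4,215+y/5-.4,m) for x,y,m in[(155,201,c),(318,287,c),(238,437,c),(69,345,c),(101,331,H),(224,399,H),(215,269,S)]]+\
 [("scene",399+(x-400)/5-.4,205+y/5-.4,m) for x,y,m in[(483,260,c),(641,209,c),(769,336,c),(604,399,c),(571,314,S)]]
p,r=fit(obs,[.4752,.2264,.07,-.49]); print(p,np.degrees(p[3])); print(r.T)
print("hole fit",p[0]+.032*np.cos(p[3]),p[1]+.032*np.sin(p[3]))
print("hole tri",*tri([ray("top",177+215/5-.4,215+269/5-.4),ray("scene",399+171/5-.4,205+314/5-.4)]))
E
python3 f4.py
python3 -m inch '[[0.002,-0.001,0.01,0,0,0,-1],[0.004,-0.0013,0.025,0,0,0,-1],[0.0048,-0.0013,0.045,0,0,0,-1],[0.0048,-0.0013,0.06,0,0,0,-1],[0.0048,-0.0013,0.072,0,0,0,-1],[0.0048,-0.0013,0.075,0,0,0,-1],[0.0048,-0.0013,0.075,0,0,0,-1]]' 20;python3 go.py .61 -.0445 .112 -28.4
```

```text
[ 0.4751  0.2258  0.0691 -0.4958] -28.409155623649422
[[-0.4202 -0.6368 -1.4003 -0.0821  0.1052  0.3553  0.7166 -0.8278 -0.1995
   0.2467  0.0045 -0.2095]
 [-0.5271  0.179   0.1145  0.4102 -0.0814  0.15    0.1618  0.1223 -0.2037
   0.1703 -0.5447  0.4618]]
hole fit 0.5032301359978929 0.21057322312241483
hole tri [0.5038 0.2117 0.0797] [np.float64(0.0005991871201590261), np.float64(0.0005991871201588761)]
time_s: 11.4
ee_pos: [0.6091, -0.0386, 0.1819]
tool_rot: [-2.694, -1.613, 0.002]
wrist_force: [0.2, 0.3, -0.6]
finger_gap: 0.0856
grip_force: 0.0
t 11.4 pos [ 0.6091 -0.0386  0.1819] F [ 0.1501  0.3245 -0.596 ] gap 0.08556767108452466 q [ 0.5958  0.3454 -0.7092  1.5992  0.2313  1.2849 -0.6418]
yawY -28.169451110662354 shift mm [-4.7722  3.6811 69.9243] turn deg [-0.0971  0.0241  0.2306]
```

```bash
python3 -m inch '[[-0.002,0.002,0.002,0,0,0,-1],[-0.0048,0.0037,0.005,0,0,0,-1],[-0.0048,0.0037,0.008,0,0,0,-1],[-0.0048,0.0037,0.008,0,0,0,-1],[-0.0048,0.0037,0.008,0,0,0,-1]]';python3 go.py .61 -.0445 .112 -28.4
```

```text
time_s: 11.82
ee_pos: [0.6111, -0.0465, 0.1749]
tool_rot: [2.698, 1.61, 0.0]
wrist_force: [0.2, 0.4, 0.1]
finger_gap: 0.0852
grip_force: 0.0
t 11.8167 pos [ 0.6111 -0.0465  0.1749] F [0.2201 0.4287 0.1003] gap 0.08520372315924624 q [ 0.6021  0.354  -0.7034  1.6031  0.2368  1.2718 -0.6354]
yawY -28.338267892490695 shift mm [ 1.2719 -1.9027 62.8644] turn deg [ 0.0014 -0.002   0.0617]
```

```bash
python3 -m inch '[[0.0013,-0.0019,0.008,0,0,0,-1],[0.0013,-0.0019,0.02,0,0,0,-1],[0.0013,-0.0019,0.033,0,0,0,-1],[0.0013,-0.0019,0.045,0,0,0,-1],[0.0013,-0.0019,0.055,0,0,0,-1],[0.0013,-0.0019,0.061,0,0,0,-1],[0.0013,-0.0019,0.063,0,0,0,-1],[0.0013,-0.0019,0.063,0,0,0,-1],[0.0013,-0.0019,0.063,0,0,0,-1]]';python3 go.py .61 -.0445 .112 -28.4
```

```text
time_s: 12.57
ee_pos: [0.6103, -0.0442, 0.1121]
tool_rot: [2.697, 1.611, 0.001]
wrist_force: [0.1, -0.2, 0.5]
finger_gap: 0.0849
grip_force: 0.0
t 12.5667 pos [ 0.6103 -0.0442  0.1121] F [ 0.13   -0.2117  0.5263] gap 0.08494919628395875 q [ 0.5842  0.4072 -0.6869  1.673   0.2774  1.1605 -0.6683]
yawY -28.304163073211296 shift mm [-0.4484 -0.133   0.0793] turn deg [ 0.0274 -0.0173  0.0958]
```

```bash
python3 -m inch '[[0,0,0,0,0,0,-0.6],[0,0,0,0,0,0,-0.2],[0,0,0,0,0,0,0.1],[0,0,0,0,0,0,0.3],[0,0,0,0,0,0,0.5],[0,0,0,0,0,0,0.7],[0,0,0,0,0,0,1],[0,0,0,0,0,0,1],[0,0,0,0,0,0,1],[0,0,0,0,0,0,1]]' 30;python3 go.py .61 -.0445 .112 -28.4;python3 -m inch '[[0,0,0,0,0,0,1],[0,0,0,0,0,0,1],[0,0,-0.004,0,0,0,1],[0,0,-0.012,0,0,0,1],[0,0,-0.025,0,0,0,1],[0,0,-0.045,0,0,0,1],[0,0,-0.065,0,0,0,1],[0,0,-0.085,0,0,0,1],[0,0,-0.105,0,0,0,1],[0,0,-0.12,0,0,0,1]]' 60;python3 go.py .5036 .2112 .245 -28.4
```

```text
time_s: 13.4
ee_pos: [0.6102, -0.0443, 0.1121]
tool_rot: [2.697, 1.611, 0.0]
wrist_force: [0.5, 0.0, 1.6]
finger_gap: 0.0251
grip_force: 31.0
t 13.4 pos [ 0.6102 -0.0443  0.1121] F [0.5073 0.0012 1.6152] gap 0.02508922085867952 q [ 0.5843  0.407  -0.6868  1.6733  0.2775  1.1607 -0.6683]
yawY -28.310704758781654 shift mm [-0.2548 -0.0553  0.0748] turn deg [ 0.0252 -0.      0.0893]
time_s: 14.23
ee_pos: [0.6105, -0.044, 0.2347]
tool_rot: [2.696, 1.61, 0.003]
wrist_force: [1.2, 0.2, -2.5]
finger_gap: 0.0246
grip_force: 58.8
t 14.2333 pos [ 0.6105 -0.044   0.2347] F [ 1.1573  0.1952 -2.5129] gap 0.024617785812520908 q [ 0.6089  0.312  -0.7162  1.5282  0.2074  1.3764 -0.6168]
yawY -28.293431582168285 shift mm [ 174.0719 -215.0775  -10.6136] turn deg [ 0.1306 -0.049   0.1066]
```

```bash
python3 -m inch '[[0.006,-0.007,-0.015,0,0,0,1],[0.02,-0.025,-0.025,0,0,0,1],[0.039,-0.048,-0.028,0,0,0,1],[0.06,-0.074,-0.028,0,0,0,1],[0.082,-0.101,-0.028,0,0,0,1],[0.104,-0.128,-0.028,0,0,0,1],[0.125,-0.155,-0.028,0,0,0,1],[0.144,-0.178,-0.028,0,0,0,1],[0.158,-0.195,-0.028,0,0,0,1],[0.166,-0.205,-0.028,0,0,0,1]]';python3 -m inch '[[0.004,-0.005,0,0,0,0,1],[0.008,-0.01,0,0,0,0,1],[0.008,-0.01,0,0,0,0,1],[0.008,-0.01,0,0,0,0,1]]'; python3 go.py .5036 .2112 .245 -28.4;python3 look.py sp 165 205 395 180
```

```text
time_s: 15.07
ee_pos: [0.5064, 0.2029, 0.261]
tool_rot: [-2.693, -1.617, -0.002]
wrist_force: [-0.1, 0.6, -1.2]
finger_gap: 0.0248
grip_force: 58.9
time_s: 15.4
ee_pos: [0.5039, 0.2096, 0.2597]
tool_rot: [2.698, 1.608, -0.001]
wrist_force: [0.4, -0.6, -1.6]
finger_gap: 0.0248
grip_force: 58.9
t 15.4 pos [0.5039 0.2096 0.2597] F [ 0.4186 -0.6339 -1.5784] gap 0.024767919546164762 q [ 0.3597  0.1636 -0.8857  1.6446  0.129   1.3947 -1.0381]
yawY -28.409408901961424 shift mm [ 1.3072 -1.0322 14.7032] turn deg [ 0.0123  0.0335 -0.0094]
```

View pics/sp.png

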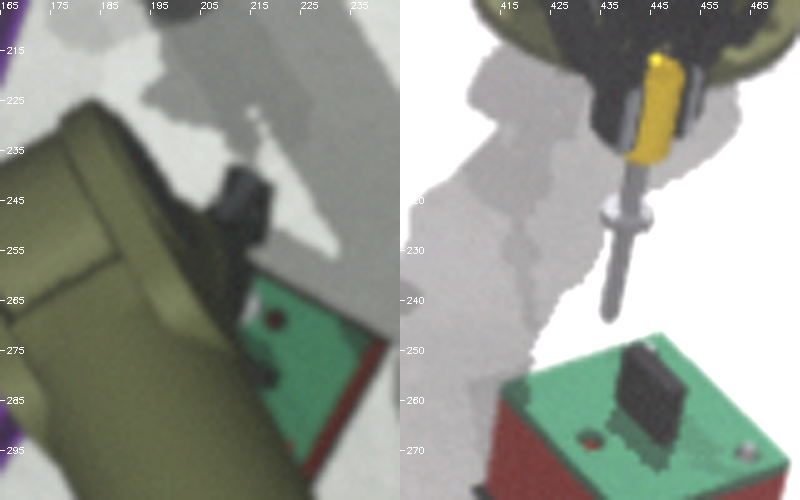

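```bash
python3 - <<'E'
from h import *
np.set_printoptions(precision=4,suppress=True)
e=np.array(env.observe()["ee_pos"]); tz=e[2]-.112+.006
for nm,z in(("tip",0),("collar",.063),("neck",.1),("top",.144)):
    print(nm,proj("scene",[e[0],e[1],tz+z]),proj("top",[e[0],e[1],tz+z]))
a=proj("scene",[e[0],e[1],tz]); 
for k in range(2):
    b=proj("scene",[e[0]+.005*(k==0),e[1]+.005*(k==1),tz]); print("d5mm",b-a)
for n in("scene",):
    d=np.load("scene_sp.npz")["d"]
    for u,v in[(437,240),(438,234),(439,228),(440,222),(442,215),(445,205),(446,198)]: print(u,v,at_d("scene",u,v,d[v,u]))
E
```

```text
tip [436.3874 243.9178] [216.3835 266.7422]
collar [440.2457 222.8663] [212.4429 265.3465]
neck [442.6073 209.8899] [209.9767 264.4728]
top [445.5116 193.833 ] [206.8833 263.3765]
d5mm [-0.9462  1.0634]
d5mm [1.8775 0.7965]
437 240 [0.5105 0.2114 0.1708]
438 234 [0.5048 0.209  0.1841]
439 228 [0.5089 0.2103 0.2051]
440 222 [0.5091 0.2101 0.2225]
442 215 [0.5063 0.2109 0.2412]
445 205 [0.5152 0.2169 0.2767]
446 198 [0.5183 0.2174 0.2976]
```

The rod hangs vertical: its tip at scene (436.4,243.6) matches the prediction of (436.4,243.9). Descending until the tip is just above the hole.

```bash
python3 go.py .5035 .2110 .190 -28.4; python3 -m inch '[[0.0005,-0.0005,0.01,0,0,0,1],[0.001,-0.0008,0.025,0,0,0,1],[0.001,-0.0008,0.04,0,0,0,1],[0.001,-0.0008,0.052,0,0,0,1],[0.001,-0.0008,0.062,0,0,0,1],[0.001,-0.0008,0.068,0,0,0,1],[0.001,-0.0008,0.0695,0,0,0,1],[0.001,-0.0008,0.0695,0,0,0,1],[0.001,-0.0008,0.0695,0,0,0,1]]'; python3 go.py .5035 .2110 .190 -28.4; python3 - <<'E'
from look import tile
E
sed -i 's/^o=/if __name__!="__main__": raise SystemExit\no=/' look.py
python3 - <<'E'
from h import *
t=[]
for n,u,v in(("top",200,250),("scene",413,235)):
    p,d=optics.capture(n); q=p[v:v+50,u:u+40,::-1]
    q=cv2.resize(q,None,fx=10,fy=10,interpolation=cv2.INTER_CUBIC); q=np.clip(q*1.8,0,255).astype(np.uint8)
    e=env.observe()["ee_pos"]
    for X,c in(([.5035,.2110,.078],(255,0,255)),([e[0],e[1],e[2]-.106],(0,255,255))):
        cv2.drawMarker(q,tuple(np.round((proj(n,X)-[u,v]+.5)*10).astype(int).tolist()),c,0,14,1)
    t.append(q)
cv2.imwrite("pics/ins.png",np.hstack(t))
E
```

```text
t 15.5 pos [0.504  0.2092 0.2596] F [ 0.129  -0.8586 -1.2471] gap 0.024762002266885585 q [ 0.3601  0.1638 -0.8855  1.6447  0.1289  1.3946 -1.0382]
yawY -28.455855874729888 shift mm [ 1.337  -1.2948 69.5719] turn deg [ 0.0005  0.0335 -0.0559]
time_s: 16.25
ee_pos: [0.5034, 0.2124, 0.1908]
tool_rot: [2.697, 1.611, 0.001]
wrist_force: [0.2, -0.3, -0.2]
finger_gap: 0.0244
grip_force: 58.9
t 16.25 pos [0.5034 0.2124 0.1908] F [ 0.1507 -0.3262 -0.2412] gap 0.024375559480379783 q [ 0.3382  0.215  -0.88    1.7418  0.1735  1.265  -1.077 ]
yawY -28.30721822123484 shift mm [-1.1543  0.7536  0.8145] turn deg [ 0.0339 -0.0402  0.0928]Traceback (most recent call last):
  File "<stdin>", line 1, in <module>
  File "look.py", line 11, in <module>
    o=sys.argv[1]; t=[]
      ~~~~~~~~^^^
IndexError: list index out of range
```

View pics/ins.png

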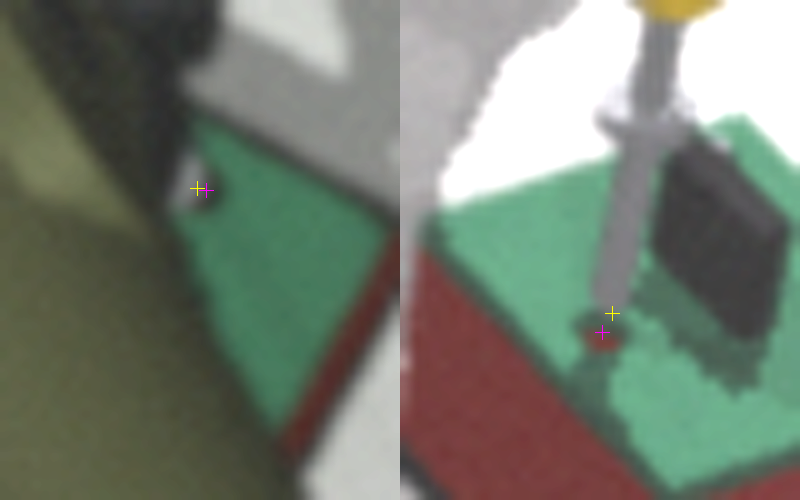

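The rod tip at scene (434,266) is about 1.5 mm off in +y from the hole centre at scene (433,268). I'll correct that and enter the hole.

```bash
python3 -m inch '[[-0.0012,0.0008,0,0,0,0,1],[-0.0012,0.0008,0.003,0,0,0,1],[-0.0012,0.0008,0.005,0,0,0,1],[-0.0012,0.0008,0.007,0,0,0,1],[-0.0012,0.0008,0.009,0,0,0,1],[-0.0012,0.0008,0.011,0,0,0,1],[-0.0012,0.0008,0.012,0,0,0,1],[-0.0012,0.0008,0.012,0,0,0,1]]'; python3 go.py .5035 .2110 .124 -28.4
```

```text
time_s: 17.02
ee_pos: [0.5029, 0.2106, 0.1779]
tool_rot: [-2.697, -1.611, 0.001]
wrist_force: [0.6, -0.2, -1.5]
finger_gap: 0.0246
grip_force: 58.9
t 17.0167 pos [0.5029 0.2106 0.1779] F [ 0.5861 -0.1536 -1.5428] gap 0.0245834652092556 q [ 0.336   0.2255 -0.8768  1.7593  0.1824  1.2424 -1.0817]
yawY -28.306732485130006 shift mm [ 0.614   0.3661 53.9023] turn deg [-0.0284  0.0254  0.0933]
```

```bash
python3 -m inch '[[0.0004,0.0003,0.003,0,0,0,1],[0.0004,0.0003,0.006,0,0,0,1],[0.0004,0.0003,0.009,0,0,0,1],[0.0004,0.0003,0.012,0,0,0,1],[0.0004,0.0003,0.015,0,0,0,1],[0.0004,0.0003,0.018,0,0,0,1],[0.0004,0.0003,0.021,0,0,0,1],[0.0004,0.0003,0.024,0,0,0,1],[0.0004,0.0003,0.024,0,0,0,1]]'; python3 go.py .5035 .2110 .124 -28.4
```

```text
time_s: 17.77
ee_pos: [0.5032, 0.2107, 0.1535]
tool_rot: [-2.697, -1.611, 0.002]
wrist_force: [0.5, 1.0, -1.1]
finger_gap: 0.0247
grip_force: 58.9
t 17.7667 pos [0.5032 0.2107 0.1535] F [ 0.5358  1.0221 -1.1004] gap 0.02469253284304153 q [ 0.3245  0.2515 -0.8701  1.7872  0.2054  1.1986 -1.0996]
yawY -28.305133513547396 shift mm [ 0.4414  0.1661 29.5185] turn deg [-0.0456  0.0494  0.0949]
```

```bash
python3 -m inch '[[0.0001,0,0.003,0,0,0,1],[0.0001,0,0.006,0,0,0,1],[0.0001,0,0.009,0,0,0,1],[0.0001,0,0.012,0,0,0,1],[0.0001,0,0.015,0,0,0,1],[0.0001,0,0.018,0,0,0,1],[0.0001,0,0.021,0,0,0,1],[0.0001,0,0.024,0,0,0,1],[0.0001,0,0.026,0,0,0,1],[0.0001,0,0.026,0,0,0,1]]'; python3 go.py .5035 .2110 .124 -28.4
```

```text
time_s: 18.6
ee_pos: [0.5033, 0.2109, 0.1277]
tool_rot: [-2.697, -1.611, 0.001]
wrist_force: [0.6, 0.4, -1.9]
finger_gap: 0.0245
grip_force: 58.9
t 18.6 pos [0.5033 0.2109 0.1277] F [ 0.6303  0.3712 -1.8984] gap 0.024544741060015526 q [ 0.3109  0.2807 -0.861   1.8151  0.2318  1.1519 -1.1203]
yawY -28.304630640043346 shift mm [0.2221 0.115  3.7024] turn deg [-0.0378  0.0382  0.0954]
```

```bash
python3 -m inch '[[0,0,0.001,0,0,0,1],[0,0,0.002,0,0,0,1],[0,0,0.0025,0,0,0,1],[0,0,0.003,0,0,0,1],[0,0,0.0035,0,0,0,1],[0,0,0.0035,0,0,0,1],[0,0,0.0035,0,0,0,1]]'; python3 go.py .5035 .2110 .124 -28.4
```

```text
time_s: 19.18
ee_pos: [0.5036, 0.211, 0.1248]
tool_rot: [2.697, 1.611, -0.0]
wrist_force: [-0.2, -0.6, -1.2]
finger_gap: 0.0246
grip_force: 58.9
t 19.1833 pos [0.5036 0.211  0.1248] F [-0.1848 -0.5606 -1.2472] gap 0.024622983034402465 q [ 0.3091  0.2842 -0.8597  1.818   0.2354  1.1458 -1.123 ]
yawY -28.310540880048467 shift mm [-0.0538 -0.1255  0.7857] turn deg [0.0012 0.004  0.0895]
```

```bash
python3 -m inch '[[0,0,0.0004,0,0,0,1],[0,0,0.0008,0,0,0,1],[0,0,0.0012,0,0,0,1],[0,0,0.0016,0,0,0,1],[0,0,0.0016,0,0,0,1]]'; python3 go.py .5035 .2110 .124 -28.4
```

```text
time_s: 19.6
ee_pos: [0.5038, 0.2112, 0.1241]
tool_rot: [2.697, 1.61, 0.0]
wrist_force: [-2.0, -1.0, 6.9]
finger_gap: 0.0245
grip_force: 59.6
t 19.6 pos [0.5038 0.2112 0.1241] F [-2.0359 -1.0048  6.8766] gap 0.024544046156665906 q [ 0.3082  0.2853 -0.8595  1.8185  0.2369  1.1445 -1.1244]
yawY -28.30983197193365 shift mm [-0.2953 -0.2184  0.1313] turn deg [0.0342 0.0031 0.0902]
```

The collar made contact at the expected 0.1241, at 7 N. Releasing and rising clear.

```bash
python3 -m inch '[[0,0,-0.0003,0,0,0,1],[0,0,-0.0003,0,0,0,0.5],[0,0,-0.0003,0,0,0,0.3],[0,0,-0.0003,0,0,0,0.1],[0,0,-0.0003,0,0,0,-0.2],[0,0,-0.0003,0,0,0,-0.6],[0,0,-0.0003,0,0,0,-1],[0,0,-0.0003,0,0,0,-1],[0,0,-0.0003,0,0,0,-1]]' 20; python3 -m inch '[[0,0,-0.005,0,0,0,-1],[0,0,-0.02,0,0,0,-1],[0,0,-0.04,0,0,0,-1],[0,0,-0.065,0,0,0,-1],[0,0,-0.09,0,0,0,-1],[0,0,-0.11,0,0,0,-1],[0,0,-0.13,0,0,0,-1],[0,0,-0.14,0,0,0,-1],[0,0,-0.14,0,0,0,-1]]'; python3 -m inch '[[-0.01,0.014,0,0,0,0,-1],[-0.03,0.042,0,0,0,0,-1],[-0.052,0.072,0,0,0,0,-1],[-0.074,0.103,0,0,0,0,-1],[-0.096,0.133,0,0,0,0,-1],[-0.11,0.15,0,0,0,0,-1],[-0.115,0.157,0,0,0,0,-1],[-0.115,0.157,0,0,0,0,-1],[-0.115,0.157,0,0,0,0,-1],[-0.115,0.157,0,0,0,0,-1]]'; python3 - <<'E'
from h import *
p,d=optics.capture("scene"); q,_=optics.capture("top")
a=cv2.resize(p[190:310,395:490,::-1],(475,600),interpolation=cv2.INTER_CUBIC)
b=cv2.resize(q[130:350,120:420,::-1],(325,238)); b=np.vstack([b,cv2.resize(p[150:400,150:500,::-1],(325,362))])
cv2.imwrite("pics/end.png",np.clip(np.hstack([a,b])*1.6,0,255).astype(np.uint8))
E
```

```text
time_s: 20.35
ee_pos: [0.5036, 0.211, 0.1234]
tool_rot: [-2.697, -1.611, 0.0]
wrist_force: [0.1, 0.3, 0.2]
finger_gap: 0.0856
grip_force: 0.0
time_s: 21.1
ee_pos: [0.5048, 0.2117, 0.266]
tool_rot: [2.696, 1.61, 0.007]
wrist_force: [-0.3, 0.7, -0.5]
finger_gap: 0.0855
grip_force: 0.0
time_s: 21.93
ee_pos: [0.5864, 0.0381, 0.2632]
tool_rot: [-2.693, -1.615, 0.0]
wrist_force: [0.1, 0.3, 1.0]
finger_gap: 0.0853
grip_force: 0.0
```

View pics/end.png

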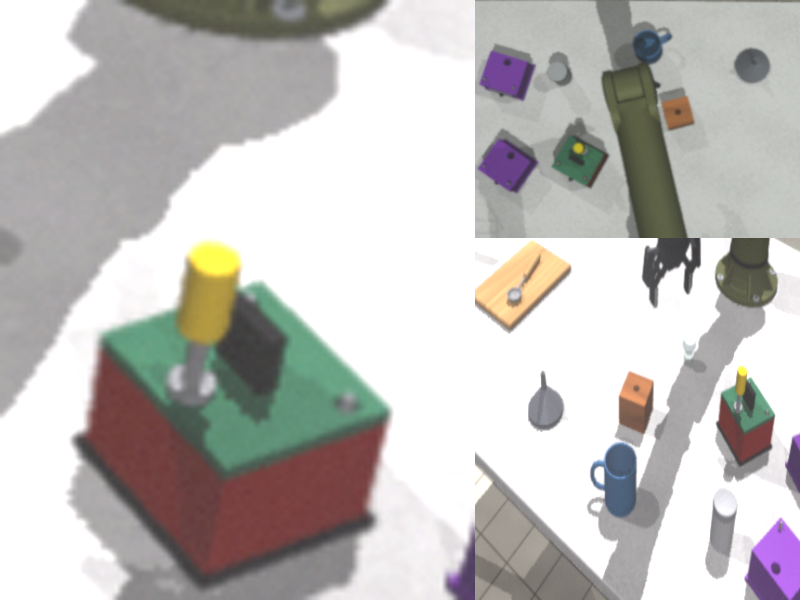

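The spindle's collar rests on the flush cover, a pin shows in its hole, and the bystanders are where they were. Handing in.

```bash
python3 -c "
from cell import env
print(env.close_job())"
```

```text
the job is handed in; nothing more can be done
None
```

The spice mill is back together and handed in after about 22 s: the cover is flush on both pins, the spindle's collar rests on the plate, and the other things are where they were.

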